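# Stop and reset the jar mill, then lift the long jar off its rollers and hold it level

### The arm

A 6-joint arm with a two-finger parallel gripper is mounted at the origin on a cart in front of the work surface, level with it; the furniture and walls round the work are solid. World frame = base frame: x ahead of the robot, y to its left, z up, the work surface at z = 0. Lengths are in m, angles in rad, forces in N, time in s.
With the tool pointing down it reaches from about 0.3 to 0.875 m from the base axis. Payload 4.2 kg.
Tool frame: the origin (TCP) lies at the very end of the fingers, on their centre line; the grasp point (between the pads) lies 19 mm behind it; z points along the fingers, y is the line along which they close (so a half turn about z gives the same grasp; the last joint's range is limited). The gripper opens to 85 mm and grips with 20 to 120 N. Pads are 22 mm wide; open, the fingers measure 114 mm over their backs; the gripper's body (76 mm by 85 mm) begins 54 mm behind the grasp point. The pads swing forward as they close: fully open they stand 13 mm farther back than shut.
Start: joints at [-1.336, 0.32, 1.565, -0, 1.257, -0.02], TCP at [0.145, -0.556, 0.231] pointing down, gripper open.
Joint ranges: [-3.11, 3.11], [-0.84, 2.01], [0.21, 2.61], [-1.34, 4.49], [0.05, 2.63], [-2.56, 2.56]. Speed limits (rad/s): [2.57, 2.57, 3.14, 3.14, 3.14, 3.14].

### API

Orientations are given as a rotation vector (axis times angle).
In Python, from workcell import observe, camera, camera_params, finish_job, recognise gives the robot as it stands.
- The arm moves only by the tool play_rows, never from a script. Its argument "plan" is a list of rows, each a list of 4 numbers: the shift along the tool's x, y, z in cm, then the turn about the tool's z in rad. A call has 1 to 5 rows; each row is the pose to reach, as a shift and turn from the pose commanded when the call began, along the tool's axes at that moment; what a row does not reach only later rows make up. A row lasts 1/10 s, in which the tool goes at most 50 mm and 8.59 degrees, less where a joint would pass 70% of its speed; a pose out of reach is approached as far as the arm can. A call with a gripper value outside its range is refused whole. "gripper" is the opening in per cent of the stroke, from 0 (shut) to 100 (fully open), set as the call begins (left out, the last holds). The fingers move at their own pace and stop on an object; "force" is the grip in N (left out, the last holds). Time passes only in rows, so rows that repeat a pose let the fingers close. It gives the time, the measured TCP pose, the force, the opening and the grip force at its end, in the units of the state.
- observe(): the state, without advancing time (a new reading comes with each control period).
- camera(name): name is "scene" or "top"; returns (picture, depth): 420x560x3 uint8, blue, green, red; 420x560 float32, m along the optical axis (not along the pixel's ray), 0 where there is no reading.
- camera_params(name): a dict with "fx", "fy", "cx", "cy" (pixels), "T" (4x4, takes a point from camera to world coordinates). Camera axes: x right, y down, z forward; pixel columns grow to the right and rows downward; lengths in m; the calibration is good to about 2 mm. A picture is of the moment at which its call begins. camera_params takes no time and is no camera call.
- finish_job(): hands the job in; it is judged then, once.
Trained networks look in the newest picture that a camera, given by its name, has taken for a name from the list of things; names that differ only in an ending like _2 or _b are one class to them, and where a whole thing is asked for, a point or a joint stands for the part that bears it (a point fixed in the world has none). Each returns a list of dicts, best first, with "confidence" (0 to 1); they miss things now and then, are a little off and sometimes report something else, mostly with a low value. They report only what shows in the picture. A call takes as long as a camera call.
- recognise(name, camera): "bbox" ([left, top, width, height] in pixels, round what is visible of it).
The state is a dict: "time": time; "joints": joint angles; "qd": joint speeds; "joint_efforts": joint torques, N m; "position": TCP position; "ee_rot": TCP orientation; "wrist_force": force on the tool from outside, world axes, zero at the start; "moment": the same for the moment, N m; "grip_width": opening from 0.0 (shut) to 1.0 (fully open); "finger_force": force on a finger pad.
Only numpy, scipy, OpenCV 4.12 (cv2) and the standard library are available. Lean on these libraries where they do the work, as an engineer would, in place of code of your own. Each camera call takes 0.05 s, during which the arm holds its last target. There are 200 camera calls.

### The job

The jar mill is resting between tumbling cycles: end the run with the mushroom stop on top of its motor box, pushing it right down until it latches, then twisting its head clockwise until the latch lets go and it springs back up, which leaves the mill idle but ready for the next batch. Then take the longer of the two jars and lift it off the rollers, keeping it level, until it is about 10 cm above where it lay. Finish still holding it there in the gripper, steady and level, and leave the shorter jar lying on the rollers.

Things in the scene. Friction and masses are not known exactly. Their poses are not given: they have to be found in the camera images.
- jar_mill: Fixed table-top jar mill, 126 x 460 mm. Origin on the table midway between its two rollers; they lie along its y. z up. Rollers: 26 mm diameter, axes at x = -27 and 27, 48 mm high (tops 61), from y = -100 to 235; they turn. Side rails at x = -56 and 56, 34 mm high. Grey motor box at the -y end: x -62 to 62, y -213 to -103, top 95 mm high; the mushroom stop stands on it at x 0, y -158 mm.
- mill_stop_top (a point): Top centre of the mushroom stop on the motor box: a round ribbed head of 40 mm diameter, 18 mm high (12 mm straight side, then a dome up to this point). Up, this point is 135 mm above the table and 40 mm above the box; latched down, 7 mm lower. Below the head: a 20 mm stem and a 37 mm collar, 5 mm high.
- mill_stop (a joint): How far the mushroom stop is pushed in, m: 0 up, 0.007 fully down. Over-centre latch: it resists with about 4 to 5 N, gives way past the middle and stays latched at about 0.007 when let go; pressed less than half way it comes back up.
- mill_stop_twist (a joint): Angle of the mushroom head, rad: 0 at rest, positive clockwise from above, end stop 0.9. Once latched, a turn past about 0.3 (0.5 to 0.8 is safe) undoes the latch: the head springs up, at the latest when the fingers open (a grip can hold it down until then). Needs under 0.3 N m. Let go, it creeps back to 0 in a few seconds.
- long_jar: The longer of two loose white lidded jars on the rollers, 0.4 to 0.65 kg. Origin on its axis, mid barrel; y along the axis to the lid. Its axis lies 83 mm above the table, along the rollers. Barrel 56 mm diameter, y -52 to 52; black rubber tyres, 62 mm diameter, 9 mm wide, at y -37 and 37 (grip between them); lid and clamp nut out to y 73. Centre of mass at y 2. It can roll.
- short_jar: The shorter jar, otherwise alike, 0.27 to 0.45 kg: barrel y -34 to 34 mm, tyres at y -21 and 21, lid and nut out to y 55. It lies on the same rollers beside the long jar, on either side of it.

How it is judged:
By the outcome, as a careful person would: the job done as asked, in the order asked, and still so for the second after the job is handed in, while the arm keeps its last pose, push and grip.
It also fails if it takes over 48 s, if anything falls off the work surface, if the arm or the gripper's body presses on something with over 40 N, if the wrist force passes 120 N, or if a joint passes its speed limit or range.

## Working session

There is one attempt and no reset: what is moved stays moved. The work goes in short steps, Python scripts to look and compute and a tool call to move; the robot and the scene stay as the last step left them, time stands still between calls to the robot, and variables do not carry over. Pictures are saved under pics/ and viewed, at most 10 in all, crops included, and the job is handed in when it is done.

Besides the shell and the picture viewer there is one more tool, called after ">>>" as name(argument=value, ...), one argument or row to a line, values as JSON. play_rows: Moves the arm, as the interface text tells. Its arguments: {"type":"object","properties":{"plan":{"type":"array"},"gripper":{"type":"number"},"force":{"type":"number"}},"required":["plan"]}

```bash
mkdir -p pics; cat > h.py <<'E'
import numpy as np,cv2
from workcell import *
def cloud(n,d):
    p=camera_params(n);v,u=np.mgrid[:420,:560]
    P=np.stack([(u-p['cx'])*d/p['fx'],(v-p['cy'])*d/p['fy'],d,np.ones_like(d)],-1)
    return (P@p['T'].T)[...,:3]
E
python3 - <<'E'
from h import *
ims=[]
for n in('top','scene'):
    im,d=camera(n);np.savez(n,im=im,d=d);cv2.imwrite(f'pics/{n}1.png',im)
    W=cloud(n,d)
    print(n,np.round(camera_params(n)['T'],2).tolist())
    for t in('jar_mill','long_jar','short_jar','mill_stop_top'):
        for r in recognise(t,n)[:3]:
            l,tp,w,h=[int(x) for x in r['bbox']];c=W[tp+h//2,l+w//2]
            print(t,r['bbox'],round(r['confidence'],2),np.round(c,3))
print(observe())
E
```

```text
top [[0.03, -0.98, 0.18, 0.41], [-1.0, -0.03, 0.02, 0.01], [-0.01, -0.18, -0.98, 0.96], [0.0, 0.0, 0.0, 1.0]]
jar_mill [179.0, 174.8, 205.7, 88.8] 0.96 [0.537 0.006 0.107]
long_jar [265.0, 201.8, 52.4, 35.0] 0.89 [ 0.537 -0.016  0.112]
short_jar [214.8, 193.4, 38.1, 31.0] 0.67 [0.557 0.116 0.107]
mill_stop_top [347.7, 222.5, 21.2, 13.1] 0.53 [ 0.515 -0.158  0.134]
scene [[0.83, -0.43, 0.36, 0.27], [-0.56, -0.64, 0.52, -0.42], [0.0, -0.64, -0.77, 0.76], [0.0, 0.0, 0.0, 1.0]]
jar_mill [216.7, 168.8, 137.0, 181.0] 0.83 [ 0.521 -0.069  0.102]
long_jar [260.9, 215.2, 40.8, 56.3] 0.8 [ 0.533 -0.037  0.109]
short_jar [239.9, 182.4, 31.6, 34.4] 0.83 [0.554 0.098 0.109]
mill_stop_top [301.1, 277.9, 20.3, 19.5] 0.91 [ 0.514 -0.165  0.136]
{'time': 0.5, 'joints': array([-1.33601635e+00,  3.19623138e-01,  1.56455543e+00, -1.93898019e-05,
        1.25740708e+00, -1.99815650e-02]), 'qd': array([ 0.00041669, -0.00118894, -0.00158902, -0.00085153,  0.0002057 ,
       -0.00173982]), 'joint_efforts': array([ 5.22666369e-06, -4.15045702e+01, -2.34228981e+01,  1.08022916e-04,
        9.78241223e-04, -3.87516195e-06]), 'position': array([ 0.14491092, -0.55642778,  0.23130308]), 'ee_rot': array([ 3.11612951e+00,  3.99105335e-01, -2.76270993e-05]), 'wrist_force': array([-0.40370215, -0.00745983, -0.42730795]), 'moment': array([ 0.02914424,  0.04056077, -0.06253275]), 'finger_force': 0.0, 'grip_width': 1.0022494650512463}
```

```bash
ls pics
```

```text
scene1.png
top1.png
```

View pics/top1.png

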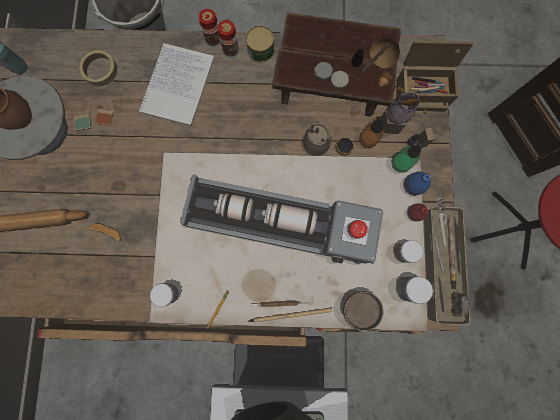

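View pics/scene1.png

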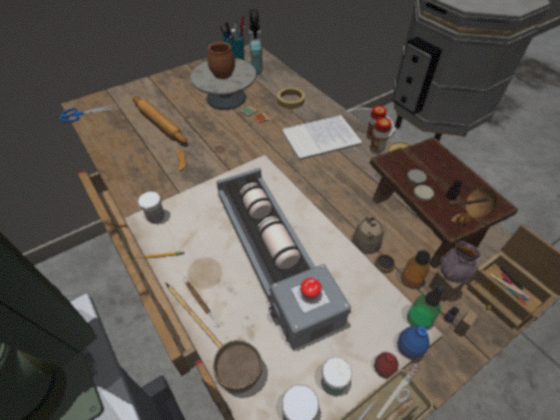

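The views agree: the red stop is at about (357,229) in top, the long jar at (291,218), the short jar at (235,207), and the motor box is to the right. The next step is to fit precise positions.

```bash
python3 - <<'E'
from h import *
for n in('top','scene'):
    z=np.load(n+'.npz');im=z['im'].astype(int);W=cloud(n,z['d'])
    B,G,R=im[...,0],im[...,1],im[...,2]
    near=np.hypot(W[...,0]-.515,W[...,1]+.16)<.04
    m=(R>120)&(G<80)&near&(W[...,2]>.115)
    p=W[m];c=(p[:,:2].max(0)+p[:,:2].min(0))/2
    print(n,'stop',m.sum(),np.round(p.mean(0),4),np.round(c,4),np.ptp(p,axis=0).round(3),'zmax',p[:,2].max().round(4))
    # box top
    b=(abs(W[...,2]-.095)<.006)&(np.hypot(W[...,0]-.515,W[...,1]+.16)<.1)
    q=W[b][:,:2].astype(np.float32);r=cv2.minAreaRect(q*1000);print('box',r,np.median(W[b][:,2]))
    # jars
    j=(W[...,2]>.095)&(W[...,2]<.125)&(W[...,1]>-.1)&(W[...,1]<.2)&(abs(W[...,0]-.54)<.06)
    q=W[j];e=np.array([np.sin(np.arctan2(.04,.274)),np.cos(np.arctan2(.04,.274))])
    v=cv2.fitLine(q[:,:2].astype(np.float32),cv2.DIST_L2,0,.01,.01).ravel();print('line',v)
    e=v[2:] if 0 else v[:2];e=e*np.sign(e[1]);f=np.array([e[1],-e[0]])
    s0=c
    s=(q[:,:2]-s0)@e;t=(q[:,:2]-s0)@f
    for a in np.arange(.04,.36,.006):
        k=(s>=a)&(s<a+.006)
        if k.sum()>2: print(int(a*1000),k.sum(),'zmax %.3f t %.3f..%.3f br %d'%(q[k][:,2].max(),t[k].min(),t[k].max(),im[j][k].mean()))
    im2=cv2.resize(z['im'][160:280,170:400] if n=='top' else z['im'][160:350,200:360],None,fx=3.4 if n=='top' else 3,fy=3.4 if n=='top' else 3,interpolation=cv2.INTER_CUBIC)
    cv2.imwrite(f'pics/{n}c.png',im2)
E
```

```text
top stop 202 [ 0.5141 -0.1607  0.1327] [ 0.5149 -0.1622] [0.037 0.037 0.01 ] zmax 0.1378
box ((518.7471923828125, -139.80227661132812), (153.579345703125, 123.90815734863281), 79.99848175048828) 0.09528559085910654
line [0.17463216 0.98463374 0.5479403  0.03475351]
88 13 zmax 0.105 t -0.014..0.019 br 127
93 52 zmax 0.112 t -0.025..0.024 br 152
99 59 zmax 0.116 t -0.027..0.028 br 92
105 68 zmax 0.116 t -0.027..0.028 br 65
111 57 zmax 0.115 t -0.025..0.024 br 164
118 57 zmax 0.113 t -0.025..0.025 br 164
123 61 zmax 0.114 t -0.026..0.024 br 162
129 58 zmax 0.113 t -0.027..0.022 br 162
135 59 zmax 0.114 t -0.026..0.024 br 162
142 60 zmax 0.113 t -0.025..0.025 br 163
147 53 zmax 0.113 t -0.024..0.023 br 163
153 60 zmax 0.112 t -0.025..0.024 br 162
159 57 zmax 0.113 t -0.024..0.023 br 165
165 60 zmax 0.114 t -0.026..0.025 br 160
171 59 zmax 0.114 t -0.027..0.023 br 130
177 65 zmax 0.115 t -0.027..0.027 br 51
183 57 zmax 0.115 t -0.026..0.023 br 140
189 53 zmax 0.114 t -0.025..0.025 br 139
195 50 zmax 0.110 t -0.021..0.021 br 135
201 9 zmax 0.108 t -0.020..0.017 br 131
237 17 zmax 0.107 t -
[... 1500 characters left out ...]
7 br 131
189 28 zmax 0.111 t -0.021..0.025 br 157
195 39 zmax 0.109 t -0.019..0.021 br 142
201 8 zmax 0.108 t -0.015..0.017 br 125
237 22 zmax 0.108 t -0.013..0.019 br 114
243 82 zmax 0.111 t -0.021..0.024 br 150
249 64 zmax 0.116 t -0.023..0.030 br 99
255 34 zmax 0.116 t -0.025..0.025 br 102
261 37 zmax 0.113 t -0.021..0.026 br 171
267 38 zmax 0.112 t -0.022..0.025 br 188
273 47 zmax 0.113 t -0.022..0.027 br 186
279 34 zmax 0.112 t -0.022..0.028 br 183
285 43 zmax 0.113 t -0.021..0.027 br 173
291 62 zmax 0.115 t -0.025..0.028 br 99
297 29 zmax 0.114 t -0.023..0.027 br 84
303 15 zmax 0.111 t -0.021..0.019 br 123
309 30 zmax 0.109 t -0.019..0.024 br 131
315 5 zmax 0.107 t -0.014..0.020 br 127
```

View pics/topc.png

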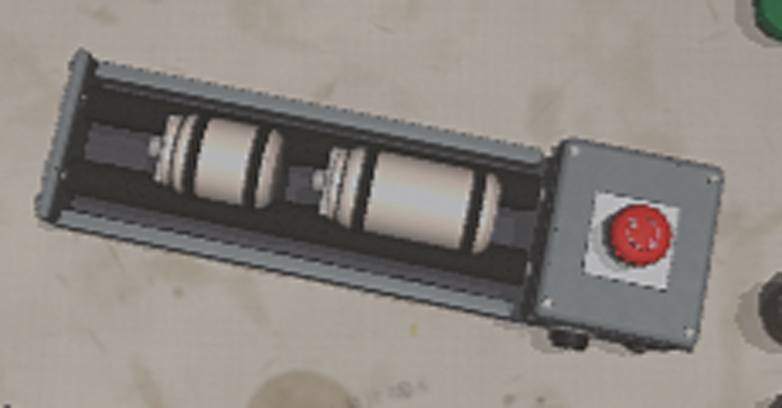

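>>> play_rows(
  plan=[
    [3,-1.9,0,0],
    [6.8,-4.3,0,0],
    [10.6,-6.7,0,0],
    [14.4,-9.1,0,0],
    [18.2,-11.5,0,0],
  ],
  gripper=100,
)

```text
time: 1.0
position: [0.293, -0.3979, 0.2315]
ee_rot: [3.116, 0.398, 0.001]
wrist_force: [0.6, -1.1, 0.6]
grip_width: 1.006
finger_force: 0.0
```

>>> play_rows(
  plan=[
    [3.8,-2.4,0,0],
    [7.6,-4.8,0,0],
    [11.4,-7.2,0,0],
    [15.2,-9.6,0,0],
    [19,-12,0,0],
  ],
)

```text
time: 1.5
position: [0.4468, -0.2338, 0.2316]
ee_rot: [3.116, 0.399, 0.001]
wrist_force: [1.0, -0.8, 0.4]
grip_width: 1.0
finger_force: 0.0
```

>>> play_rows(
  plan=[
    [3.8,-2.4,0,-0.14],
    [6.5,-4.2,0,-0.28],
    [8.5,-5.2,0,-0.42],
    [8.5,-5.2,0,-0.56],
    [8.5,-5.2,0,-0.7],
  ],
)

```text
time: 2.0
position: [0.5154, -0.1627, 0.2312]
ee_rot: [2.785, 1.454, -0.0]
wrist_force: [-0.6, 0.5, -0.1]
grip_width: 1.0
finger_force: 0.0
```

>>> play_rows(
  plan=[
    [0,0,0,-0.14],
    [0,0,0,-0.28],
    [0,0,0,-0.42],
    [0,0,0,-0.442],
    [0,0,0,-0.442],
  ],
)

```text
time: 2.5
position: [0.5148, -0.1635, 0.2314]
ee_rot: [2.408, 2.017, 0.0]
wrist_force: [-0.1, -0.2, -0.3]
grip_width: 1.0
finger_force: 0.0
```

```bash
cat >> h.py <<'E'
from scipy.spatial.transform import Rotation as Ro
def rel(t):
    o=observe();R=Ro.from_rotvec(o['ee_rot']).as_matrix()
    print('t',round(o['time'],2),'pos',o['position'].round(4),'phi',np.arctan2(R[1,0],R[0,0]).round(4),'j6',o['joints'][5].round(3),'shift cm',(R.T@(np.array(t)-o['position'])*100).round(2),'F',o['wrist_force'].round(1),'M',o['moment'].round(2),'g',round(o['grip_width'],3),round(o['finger_force'],1))
E
python3 -c "
from h import *
rel([.5147,-.163,.106])"
```

```text
t 2.5 pos [ 0.5148 -0.1635  0.2314] phi 1.3946 j6 -0.153 shift cm [ 0.05 -0.02 12.54] F [-0.1 -0.2 -0.3] M [-0.05  0.06  0.03] g 1.0 0.0
```

>>> play_rows(
  plan=[
    [0,0,2.5,0],
    [0,0,5.5,0],
    [0,0,8.5,0],
    [0,0,11,0],
    [0,0,12.5,0],
  ],
  gripper=70,
)

```text
time: 3.0
position: [0.5138, -0.1632, 0.1043]
ee_rot: [-2.407, -2.015, 0.003]
wrist_force: [-0.1, -0.2, 0.2]
grip_width: 0.704
finger_force: 0.0
```

```bash
python3 -c "
from h import *
rel([.5147,-.163,.106])
a=camera('top')[0][190:270,310:410];b=camera('scene')[0][240:340,250:370]
cv2.imwrite('pics/g1.png',np.hstack([cv2.resize(a,(400,320)),cv2.resize(b,(384,320))]))"
```

```text
t 3.0 pos [ 0.5138 -0.1632  0.1043] phi 1.3943 j6 -0.152 shift cm [ 0.04  0.08 -0.17] F [-0.1 -0.2  0.2] M [ 0.04 -0.01  0.03] g 0.704 0.0
```

View pics/g1.png

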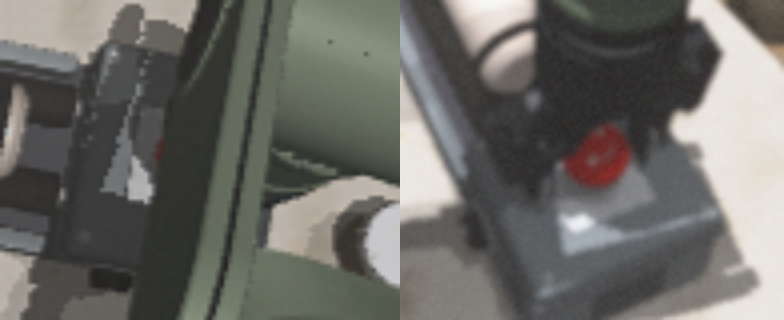

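The red head sits between the two fingers (scene crop, about (600,155)). I'm closing on it gently.

>>> play_rows(
  plan=[
    [0,0,0,0],
    [0,0,0,0],
    [0,0,0,0],
    [0,0,0,0],
    [0,0,0,0],
  ],
  gripper=20,
  force=30,
)

```text
time: 3.6
position: [0.5156, -0.1638, 0.1074]
ee_rot: [2.405, 2.018, 0.002]
wrist_force: [-0.6, -0.3, 3.4]
grip_width: 0.453
finger_force: 30.7
```

```bash
python3 -c "
from h import *
rel([.5147,-.163,.106])"
```

```text
t 3.6 pos [ 0.5156 -0.1638  0.1074] phi 1.3966 j6 -0.155 shift cm [ 0.06 -0.1   0.14] F [-0.6 -0.3  3.4] M [ 0.02  0.03 -0.04] g 0.453 30.7
```

>>> play_rows(
  plan=[
    [0,0,0.2,0],
    [0,0,0.4,0],
    [0,0,0.6,0],
    [0,0,0.7,0],
    [0,0,0.7,0],
  ],
)

```text
time: 4.1
position: [0.5156, -0.1638, 0.1003]
ee_rot: [2.405, 2.019, 0.002]
wrist_force: [-0.0, 0.1, 8.3]
grip_width: 0.449
finger_force: 31.2
```

```bash
python3 -c "
from h import *
rel([.5147,-.163,.106])"
```

```text
t 4.1 pos [ 0.5156 -0.1638  0.1003] phi 1.3968 j6 -0.155 shift cm [ 0.06 -0.1  -0.57] F [-0.   0.1  8.3] M [ 0.02 -0.01  0.01] g 0.449 31.2
```

>>> play_rows(
  plan=[
    [0,0,0.1,0],
    [0,0,0.2,0],
    [0,0,0.2,0],
  ],
)

```text
time: 4.4
position: [0.5157, -0.1638, 0.1001]
ee_rot: [2.404, 2.018, 0.002]
wrist_force: [-2.2, 1.2, 18.2]
grip_width: 0.455
finger_force: 32.0
```

```bash
python3 -c "
from h import *
rel([.5147,-.163,.106])"
```

```text
t 4.4 pos [ 0.5157 -0.1638  0.1001] phi 1.3969 j6 -0.155 shift cm [ 0.06 -0.11 -0.59] F [-2.2  1.2 18.2] M [0.16 0.49 0.03] g 0.455 32.0
```

>>> play_rows(
  plan=[
    [0,0,-0.2,0],
    [0,0,-0.2,0],
    [0,0,-0.2,0],
    [0,0,-0.2,0],
  ],
  gripper=70,
)

```text
time: 4.8
position: [0.5143, -0.1633, 0.0986]
ee_rot: [-2.405, -2.019, 0.002]
wrist_force: [0.2, 0.3, -0.1]
grip_width: 0.698
finger_force: 0.0
```

```bash
cat >> h.py <<'E'
def stopz():
    im,d=camera('scene');W=cloud('scene',d);im=im.astype(int)
    m=(im[...,2]>110)&(im[...,1]<80)&(np.hypot(W[...,0]-.5147,W[...,1]+.163)<.025)&(W[...,2]>.1)
    p=W[m];c=p[np.hypot(p[:,0]-.5147,p[:,1]+.163)<.012];print('stop px',m.sum(),'zmax',p[:,2].max().round(4),'centre med z',np.median(c[:,2]).round(4),len(c))
E
python3 -c "
from h import *
rel([.5147,-.163,.106]);stopz()
z=np.load('scene.npz');W=cloud('scene',z['d']);im=z['im'].astype(int);h=np.hypot(W[...,0]-.5147,W[...,1]+.163)<.012
print(np.median(W[h][:,2]))"
```

```text
t 4.8 pos [ 0.5143 -0.1633  0.0986] phi 1.3968 j6 -0.155 shift cm [ 0.04  0.03 -0.74] F [ 0.2  0.3 -0.1] M [-0.01 -0.01  0.04] g 0.698 0.0
stop px 91 zmax 0.1295 centre med z 0.1276 17
0.13430961646071748
```

Latched: the head is 7 mm lower after release. Regrip, then twist clockwise (+ about tool z, which points down).

>>> play_rows(
  plan=[
    [0,0,-0.2,0],
    [0,0,-0.2,0],
    [0,0,-0.2,0],
    [0,0,-0.2,0],
    [0,0,-0.2,0],
  ],
  gripper=20,
  force=40,
)

```text
time: 5.35
position: [0.5156, -0.1637, 0.1017]
ee_rot: [2.405, 2.019, 0.002]
wrist_force: [2.5, -0.2, 2.2]
grip_width: 0.453
finger_force: 40.2
```

>>> play_rows(
  plan=[
    [0,0,0,0.09],
    [0,0,0,0.22],
    [0,0,0,0.35],
    [0,0,0,0.48],
    [0,0,0,0.6],
  ],
)

```text
time: 5.85
position: [0.5149, -0.1633, 0.1018]
ee_rot: [2.898, 1.212, 0.0]
wrist_force: [0.1, 1.6, 4.9]
grip_width: 0.452
finger_force: 40.5
```

>>> play_rows(
  plan=[
    [0,0,0,0.08],
    [0,0,0,0.08],
    [0,0,0,0.08],
  ],
)

```text
time: 6.15
position: [0.5148, -0.1633, 0.1021]
ee_rot: [-2.942, -1.102, -0.001]
wrist_force: [0.4, 1.8, 6.0]
grip_width: 0.449
finger_force: 40.6
```

```bash
python3 -c "
from h import *
rel([.5147,-.163,.106]);stopz()"
```

```text
t 6.15 pos [ 0.5148 -0.1633  0.1021] phi 0.7171 j6 0.525 shift cm [ 0.01 -0.03 -0.39] F [0.4 1.8 6. ] M [ 0.22 -0.02  0.16] g 0.449 40.6
stop px 56 zmax 0.1307 centre med z 0.1278 10
```

Now open at the twisted angle.

>>> play_rows(
  plan=[
    [0,0,0,0],
    [0,0,0,0],
    [0,0,0,0],
    [0,0,0,0],
  ],
  gripper=85,
)

```text
time: 6.6
position: [0.5145, -0.1635, 0.101]
ee_rot: [-2.942, -1.102, 0.001]
wrist_force: [0.3, -0.4, 0.7]
grip_width: 0.848
finger_force: 0.0
```

```bash
python3 -c "
from h import *
rel([.5147,-.163,.106]);stopz()"
```

```text
t 6.6 pos [ 0.5145 -0.1635  0.101 ] phi 0.7168 j6 0.525 shift cm [ 0.05 -0.03 -0.5 ] F [ 0.3 -0.4  0.7] M [ 0.03  0.02 -0.01] g 0.848 0.0
stop px 48 zmax 0.1355 centre med z 0.1339 8
```

The head is back up. Now rise, turn back and go above the jar.

>>> play_rows(
  plan=[
    [0,0,-2,0],
    [0,0,-5,0],
    [0,0,-8.5,0],
    [0,0,-11,-0.1],
    [0,0,-12,-0.22],
  ],
)

```text
time: 7.15
position: [0.5159, -0.164, 0.2242]
ee_rot: [2.797, 1.423, 0.005]
wrist_force: [0.8, -0.0, -0.1]
grip_width: 0.853
finger_force: 0.0
```

>>> play_rows(
  plan=[
    [0,0,0,-0.14],
    [0,0,0,-0.28],
    [0,0,0,-0.4],
    [0,0,0,-0.46],
    [0,0,0,-0.46],
  ],
  gripper=100,
)

```text
time: 7.65
position: [0.5147, -0.1635, 0.2211]
ee_rot: [-2.406, -2.019, 0.0]
wrist_force: [0.7, 0.4, 0.7]
grip_width: 1.0
finger_force: 0.0
```

```bash
python3 -c "
from h import *
rel([.539,-.0235,.22]);stopz()"
```

```text
t 7.65 pos [ 0.5147 -0.1635  0.2211] phi 1.3965 j6 -0.155 shift cm [14.21 -0.03  0.11] F [0.7 0.4 0.7] M [-0.02 -0.02  0.  ] g 1.0 0.0
stop px 289 zmax 0.1371 centre med z 0.1345 102
```

>>> play_rows(
  plan=[
    [3,0,0,0],
    [7,0,0,0],
    [11,0,0,0],
    [14.3,0,0,0],
    [14.3,0,0,0],
  ],
)

```text
time: 8.2
position: [0.54, -0.0194, 0.2212]
ee_rot: [-2.402, -2.023, -0.001]
wrist_force: [-0.0, 0.1, -0.9]
grip_width: 0.999
finger_force: 0.0
```

>>> play_rows(
  plan=[
    [0,0,2.5,0],
    [0,0,5.5,0],
    [0,0,8,0],
    [0,0,9,0],
    [0,0,9,0],
  ],
)

```text
time: 8.7
position: [0.5387, -0.0233, 0.1301]
ee_rot: [-2.406, -2.018, 0.004]
wrist_force: [0.7, 0.0, 0.8]
grip_width: 1.0
finger_force: 0.0
```

```bash
python3 -c "
from h import *
rel([.539,-.0235,.066])
a=camera('top')[0][170:270,200:340];b=camera('scene')[0][160:310,200:340]
cv2.imwrite('pics/j1.png',np.hstack([cv2.resize(a,(420,400)),cv2.resize(b,(373,400))]))"
```

```text
t 8.7 pos [ 0.5387 -0.0233  0.1301] phi 1.3957 j6 0.111 shift cm [-0.01  0.05  6.41] F [0.7 0.  0.8] M [-0.01  0.04  0.02] g 1.0 0.0
```

View pics/j1.png

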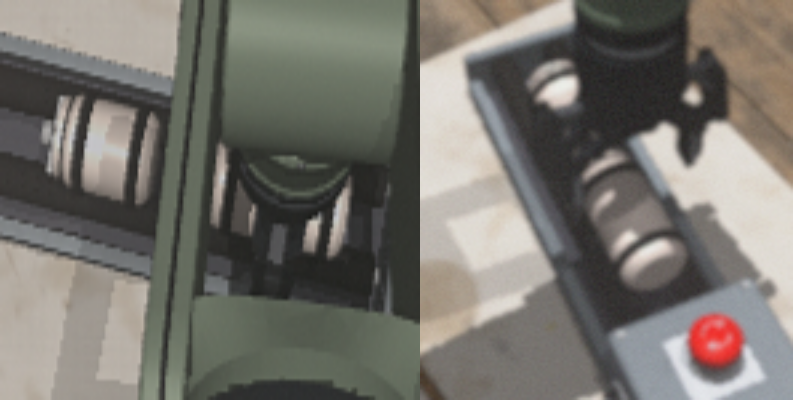

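The gripper straddles the long jar, with both tyres visible either side of it in the top crop. Descending.

>>> play_rows(
  plan=[
    [0,0,1.5,0],
    [0,0,3.2,0],
    [0,0,4.8,0],
    [0,0,5.8,0],
    [0,0,6.2,0],
  ],
)

```text
time: 9.3
position: [0.5399, -0.0228, 0.0694]
ee_rot: [2.406, 2.019, 0.001]
wrist_force: [0.0, -0.0, -0.8]
grip_width: 1.005
finger_force: 0.0
```

>>> play_rows(
  plan=[
    [0,0,0,0],
    [0,0,0,0],
    [0,0,0,0],
    [0,0,0,0],
    [0,0,0,0],
  ],
  gripper=40,
  force=60,
)

```text
time: 9.8
position: [0.5408, -0.0229, 0.0707]
ee_rot: [2.404, 2.018, 0.004]
wrist_force: [0.8, -0.4, 6.5]
grip_width: 0.637
finger_force: 62.7
```

```bash
python3 -c "
from h import *
rel([.539,-.0235,.066])"
```

```text
t 9.8 pos [ 0.5408 -0.0229  0.0707] phi 1.3967 j6 0.111 shift cm [-0.09 -0.17  0.47] F [ 0.8 -0.4  6.5] M [-0.05 -0.04 -0.05] g 0.637 62.7
```

>>> play_rows(
  plan=[
    [0,0,0,0],
    [0,0,0,0],
    [0,0,-0.5,0],
    [0,0,-1,0],
    [0,0,-1.5,0],
  ],
  gripper=40,
  force=90,
)

```text
time: 10.3
position: [0.5387, -0.0226, 0.0839]
ee_rot: [-2.405, -2.019, 0.003]
wrist_force: [0.5, 0.1, -4.6]
grip_width: 0.624
finger_force: 95.1
```

```bash
python3 -c "
from h import *
rel([.539,-.0235,.1707])"
```

```text
t 10.3 pos [ 0.5387 -0.0226  0.0839] phi 1.3968 j6 0.111 shift cm [-0.09  0.02 -8.68] F [ 0.5  0.1 -4.6] M [-0.03 -0.04 -0.03] g 0.624 95.1
```

>>> play_rows(
  plan=[
    [0,0,-1,0],
    [0,0,-2.5,0],
    [0,0,-4,0],
    [0,0,-5.5,0],
    [0,0,-7,0],
  ],
)

```text
time: 10.8
position: [0.5393, -0.0227, 0.1552]
ee_rot: [-2.406, -2.02, 0.001]
wrist_force: [0.3, -0.7, -5.4]
grip_width: 0.627
finger_force: 95.4
```

>>> play_rows(
  plan=[
    [0,0,-1,0],
    [0,0,-1.6,0],
    [0,0,-1.6,0],
    [0,0,-1.6,0],
    [0,0,-1.6,0],
  ],
)

```text
time: 11.3
position: [0.539, -0.0227, 0.1695]
ee_rot: [-2.405, -2.019, 0.002]
wrist_force: [-0.6, -0.2, -5.7]
grip_width: 0.623
finger_force: 95.4
```

```bash
python3 -c "
from h import *
rel([.539,-.0235,.1707]);stopz()
im,d=camera('scene');np.savez('s2',im=im,d=d);W=cloud('scene',d)
e=np.array([.174,.985]);f=np.array([.985,-.174]);c=np.array([.539,-.0235])
s=(W[...,:2]-c)@e;t=(W[...,:2]-c)@f
m=(abs(t)<.035)&(s>-.06)&(s<.08)&(W[...,2]>.16)&(W[...,2]<.225)&(im.min(-1)>90)
for a in np.arange(-.06,.08,.01):
    k=m&(s>=a)&(s<a+.01)
    if k.sum()>2: print(round(a,3),k.sum(),np.percentile(W[k][:,2],95).round(4),t[k].min().round(3),t[k].max().round(3))
cv2.imwrite('pics/f.png',cv2.resize(im[110:330,180:380],(545,600)))"
```

```text
t 11.3 pos [ 0.539  -0.0227  0.1695] phi 1.3968 j6 0.111 shift cm [-0.08  0.01 -0.12] F [-0.6 -0.2 -5.7] M [-0.02 -0.03 -0.  ] g 0.623 95.4
stop px 230 zmax 0.1371 centre med z 0.1346 63
-0.06 11 0.1954 -0.018 0.013
-0.05 365 0.2081 -0.027 0.028
-0.04 63 0.21 -0.027 0.03
-0.03 99 0.2103 -0.027 0.025
-0.02 106 0.2098 -0.027 0.033
-0.01 20 0.2086 -0.027 0.033
0.0 9 0.2177 -0.018 0.027
0.01 12 0.2066 0.02 0.029
0.02 3 0.2005 0.021 0.025
0.04 6 0.1996 -0.024 -0.021
0.05 14 0.1986 -0.025 -0.017
```

View pics/f.png

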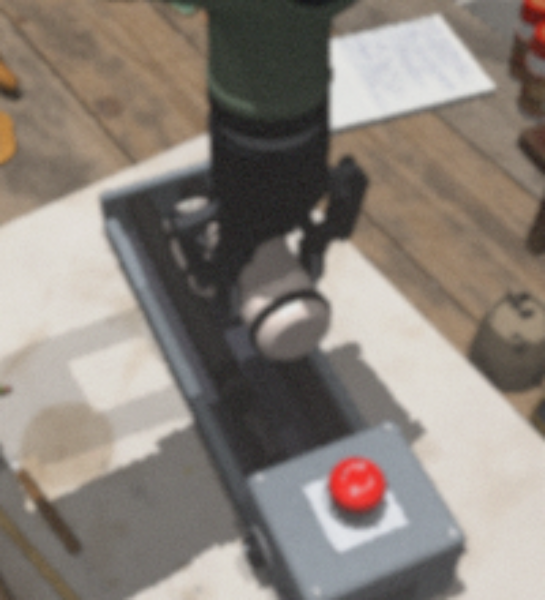

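The long jar is held level about 98 mm above where it lay, the red stop is up at (357,484), and the short jar is still on the rollers behind. I'll let it settle and hand in.

>>> play_rows(
  plan=[
    [0,0,-0.1,0],
    [0,0,-0.1,0],
    [0,0,-0.1,0],
    [0,0,-0.1,0],
    [0,0,-0.1,0],
  ],
)

```text
time: 11.9
position: [0.5396, -0.0227, 0.1713]
ee_rot: [2.406, 2.02, -0.0]
wrist_force: [0.7, -0.5, -5.3]
grip_width: 0.624
finger_force: 95.4
```

```bash
python3 -c "
from h import *
rel([.539,-.0235,.1707]);camera('top');camera('scene')
print([recognise('short_jar',n)[:1] for n in('top','scene')]);print(finish_job())"
```

```text
t 11.9 pos [ 0.5396 -0.0227  0.1713] phi 1.3968 j6 0.111 shift cm [-0.09 -0.04  0.06] F [ 0.7 -0.5 -5.3] M [-0.    0.03  0.04] g 0.624 95.4
[[{'bbox': [214.8, 194.1, 38.6, 28.0], 'confidence': 0.76}], [{'bbox': [239.8, 180.5, 18.6, 39.6], 'confidence': 0.44}]]
the job is handed in; nothing more can be done
None
```

I latched the stop and twisted it clockwise until it sprang back up. The long jar is held level and steady about 10 cm above where it lay, the short jar is still on the rollers, and the job was handed in at about 12 s of the 48 s allowed.

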